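Load the white calibration disc into the colour reader and start the calibration

TASK

Calibrate the colour reader on its white standard, with fingertips only: without gripping or lifting it, gently push the white disc across the reader's deck until it drops flat into the round measuring port. Then swing the black cover fully shut over the port, and only then press the green key right down and let it go. Leave the black disc and everything else standing about where it is.

Things in the scene. Friction and masses are not known exactly. Their poses are not given: they have to be found in the camera images.
- reader: bench-top colour reader, white, 156 x 244 x 56 mm, fixed; place and yaw vary. Origin on the worktop under the centre of the port; x to its back (away from the robot at yaw 0), y to its left. Flat deck 56 mm above the worktop, x -56..66, y -120..120 mm: grey fields left and right of a black middle plate 62 mm wide with the port. A white console as high as the deck runs along the back (x 67..90).
- port (a point): centre of the floor of the measuring port, a round recess in the deck, 47 mm in diameter and 6 mm deep
- white_disc: loose white calibration disc, 44 mm diameter, 8 mm thick, about 40 g, lying flat on the deck to the left or to the right of the port (65 to 85 mm from its centre). Origin at the centre of its underside, z up. Seated in the port it stands 2 mm proud of the deck.
- black_disc: loose black disc of the same size, lying on the deck on the other side of the port; it must stay there
- cover (a joint): angle of the black light cover, hinged behind the port along the reader's y: 0 shut, 1.57 upright, 2.2 at its stop, leaning back. Starts at 1.9 to 2.15. Stiff hinge: stays where it is left, needs 1 to 2 N at its edge. Shut, it covers x -33..41, y -36..36 mm of the reader, its top 76 mm above the worktop.
- cover_hinge (a point): middle of the cover's hinge axis, 47 mm behind the port centre and 62 mm above the worktop
- cover_edge (a point): middle of the cover's free edge, at its outer face, 80 mm from the hinge axis. The outer face looks up when the cover is shut and to the back when it is open; a grey tab 34 mm wide sticks out 11 mm beyond the edge.
- key (a joint): travel of the green key in m: 0 released, 0.004 fully down; springs back; about 4 N press it right down
- key_top (a point): centre of the top of the green round key, 20 mm in diameter, 62 mm above the worktop when released; on the console at the reader's back left, 78.5 mm behind the port and 80 mm to its left
- cup: pink paper-thin cup, 75 mm across, 86 mm high, standing on the right; a bystander
- vial_teal: glass vial with black cap and teal contents, 28 mm across, 60 mm high, on the right; a bystander
- vial_green: glass vial with green cap, 28 mm across, 60 mm high, on the right; a bystander
- timer: white timer, 62 x 66 x 20 mm, on the right; a bystander
- marker: red and white marker, 135 mm long, 16 mm thick, lying on the right; a bystander

How it is judged:
On the way, in this order (a step that is already met when the one before it is completed fails the run):
1. the white disc lies flat in the port while the cover is still open (horizontal distance between white_disc and port below 0.004 m and z of white_disc in the frame of port below 0.0015 m and angle between white_disc's own z axis and vertical below 0.05 rad and value of joint cover above 0.5 rad), for 0.2 s.
2. the cover is shut over the seated disc (value of joint cover below 0.06 rad and value of joint key below 0.0015 m and z of white_disc in the frame of port below 0.0015 m), for 0.2 s.
3. the green key is pressed right down with the cover shut (value of joint key above 0.0032 m and value of joint cover below 0.06 rad), for 0.1 s.
At the end, for the whole second after the job is handed in: The white disc lies at rest and flat (within 0.05 rad) on the floor of the port (within 1.5 mm), within 4 mm of its centre; the cover is within 0.06 rad of shut; the key is released (under 1 mm of travel) after having been pressed at least 3.2 mm; the black disc is within 10 mm of where it lay (horizontal distance between white_disc and port below 0.004 m and z of white_disc in the frame of port below 0.0015 m and angle between white_disc's own z axis and vertical below 0.05 rad and linear speed of white_disc below 0.01 m/s and value of joint cover below 0.06 rad and value of joint key below 0.001 m and distance of black_disc from where it was at the start of the episode below 0.01 m); the robot touches nothing.
It fails at once if the white disc is lifted more than 5 mm off the deck (z of white_disc in the frame of port above 0.011 m).
It fails at once if the white disc is gripped or pushed with more than 30 N (contact force between the fingers and white_disc above 30 N).
It fails at once if the key is pressed while the cover is open (value of joint key above 0.0025 m and value of joint cover above 0.1 rad).
It fails at once if the black disc is pushed away or lifted (distance of black_disc from where it was at the start of the episode above 0.015 m).
It fails at once if a bystander is knocked or moved more than 20 mm (distance of any of cup, vial_teal, vial_green, timer, marker from where it was at the start of the episode above 0.02 m).
It also fails if it takes over 54 s, if anything falls off the work surface, if the arm or the gripper's body presses on something with over 40 N, if the wrist force passes 120 N, or if a joint passes its speed limit or range.

ROBOT

A 7-joint arm with a two-finger parallel gripper is mounted at the origin on a cart in front of the work surface, level with it; the furniture and walls round the work are solid. World frame = base frame: x ahead of the robot, y to its left, z up, the work surface at z = 0. Lengths are in m, angles in rad, forces in N, time in s.
With the tool pointing down it reaches from about 0.375 to 0.925 m from the base axis. Payload 3.1 kg.
Tool frame: the origin (TCP) lies at the very end of the fingers, on their centre line; the grasp point (between the pads) lies 19 mm behind it; z points along the fingers, y is the line along which they close (so a half turn about z gives the same grasp; the last joint's range is limited). The gripper opens to 85 mm and grips with 20 to 120 N. Pads are 22 mm wide; open, the fingers measure 114 mm over their backs; the gripper's body (76 mm by 85 mm) begins 54 mm behind the grasp point. The pads swing forward as they close: fully open they stand 13 mm farther back than shut.
Start: joints at [-1.406, 0.383, 0.044, 1.598, -0.018, 1.161, -0.05], TCP at [0.169, 0.628, 0.231] pointing down, gripper open.
Joint ranges: [-2.61, 2.61], [-0.41, 2.15], [-1.48, 1.57], [0, 2.5], [-1.57, 4.71], [0.05, 1.97], [-2.85, 2.85]. Speed limits (rad/s): [2.79, 2.79, 3.14, 3.14, 3.14, 3.14, 3.14].

INTERFACE

Orientations are given as a unit quaternion [w, x, y, z].
In Python, from plant import r gives the robot as it stands. The module is installed in compiled form; this text tells all that it offers.
- The arm moves only by the shell command python3 -m crank 'ROWS' [OPENING]. ROWS is JSON, a list of rows, each a list of 4 numbers: the shift along the world's x, y, z in units of 30 mm (1.0 is 30 mm), then the turn about the world's z in degrees. A call has 1 to 12 rows; each row shifts and turns the commanded pose from where the row before left it; what a row does not reach is not made up. A row lasts 1/10 s, in which the tool goes at most 50 mm and 8.59 degrees, less where a joint would pass 70% of its speed; a pose out of reach is approached as far as the arm can. A call is refused whole if a number of a shift passes 1 or a number of a turn 8.59, either way. A call with a gripper value outside its range is refused whole. OPENING is the closure, from 0 (fully open) to 1 (shut), set as the call begins (- or left out, the last holds). The fingers move at their own pace and stop on an object; the grip force is fixed at half the most. Time passes only in rows, so rows that do not move let the fingers close. It gives the time, the measured TCP pose, the force, the opening and the grip force at its end, in the units of the state.
- r.sense(): the state, without advancing time (a new reading comes with each control period).
- r.capture(name): name is "scene" or "side" or "wrist"; returns the picture (420x560x3 uint8, red, green, blue); there is no depth.
- r.camera_model(name): a dict with "fx", "fy", "cx", "cy" (pixels), "extrinsics" (4x4, takes a point from world to camera coordinates). Camera axes: x right, y up, looking along -z (the intrinsics and any distortion apply to the point x, -y, -z); pixel columns grow to the right and rows downward; lengths in m; the calibration is good to about 2 mm. The wrist camera is an equidistant fisheye: a pixel r from the principal point sees the ray r / f radians off the axis. A picture is of the moment at which its call begins: read the wrist's pose just before it. camera_model takes no time and is no camera call; for the wrist camera it gives the pose at the moment of the call.
- r.close_job(): hands the job in; it is judged then, once.
Trained networks look in the newest picture that a camera, given by its name, has taken for a name from the list of things; names that differ only in an ending like _2 or _b are one class to them, and where a whole thing is asked for, a point or a joint stands for the part that bears it (a point fixed in the world has none). Each returns a list of dicts, best first, with "confidence" (0 to 1); they miss things now and then, are a little off and sometimes report something else, mostly with a low value. They report only what shows in the picture. A call takes as long as a camera call.
- r.boxes_of(camera, label): "position" ([x, y, z] in m, in world coordinates, good to about 4 mm: the middle of the surface that is visible of it).
- r.silhouettes(camera, label): "pixels" (420x560 bool, what is visible of it).
The state is a dict: "clock": time; "joint_positions": joint angles; "qvel": joint speeds; "effort": joint torques, N m; "position": TCP position; "tool_rot": TCP orientation; "ft_force": force on the tool from outside, world axes, zero at the start; "wrist_torque": the same for the moment, N m; "finger_gap": finger opening in m; "gripper_force": force on a finger pad.
Only numpy, scipy, OpenCV 4.12 (cv2) and the standard library are available. Lean on these libraries where they do the work, as an engineer would, in place of code of your own. Each camera call takes 0.05 s, during which the arm holds its last target. There are 200 camera calls.

## Working session

There is one attempt and no reset: what is moved stays moved. The work goes in short steps, Python scripts to look and compute and a shell command to move; the robot and the scene stay as the last step left them, time stands still between calls to the robot, and variables do not carry over. Pictures are saved under pics/ and viewed, at most 10 in all, crops included, and the job is handed in when it is done.

```bash
mkdir -p pics; cat > h.py <<'E'
from plant import r
import numpy as np, cv2
def snap(cam,name):
    im=r.capture(cam); cv2.imwrite(f'pics/{name}.png',im[:,:,::-1]); return im
def ray(cam,u,v):
    m=r.camera_model(cam); E=np.array(m['extrinsics']); R=E[:3,:3]; c=-R.T@E[:3,3]
    x=(u-m['cx'])/m['fx']; y=(v-m['cy'])/m['fy']
    if cam=='wrist':
        t=np.hypot(x,y); k=np.sin(t)/t if t>1e-9 else 1; d=np.array([x*k,-y*k,-np.cos(t)])
    else: d=np.array([x,-y,-1.])
    return c,R.T@d
def onz(cam,u,v,z):
    c,d=ray(cam,u,v); return c+d*(z-c[2])/d[2]
def proj(cam,p):
    m=r.camera_model(cam); E=np.array(m['extrinsics']); q=E[:3,:3]@p+E[:3,3]; x,y,z=q[0],-q[1],-q[2]
    if cam=='wrist':
        n=np.hypot(x,y); t=np.arctan2(n,z); return m['cx']+m['fx']*t*x/n, m['cy']+m['fy']*t*y/n
    return m['cx']+m['fx']*x/z, m['cy']+m['fy']*y/z
def cen(cam,label,z):
    s=r.silhouettes(cam,label)
    if not s: return None
    v,u=np.nonzero(s[0]['pixels']); return s[0]['confidence'],len(u),onz(cam,u.mean(),v.mean(),z).round(4),(u.mean().round(1),v.mean().round(1))
E
python3 - <<'E'
from h import *
a=snap('scene','scene0');b=snap('side','side0')
cv2.imwrite('pics/c0.png',np.hstack([a,b])[:,:,::-1][:, :].copy()) 
cv2.imwrite('pics/c0.png',cv2.resize(np.vstack([a,b])[:,:,::-1],(560*600//840*1,600)))
for cam in('scene','side'):
  for l in('white_disc','black_disc','port','key_top','cover_edge','cover_hinge','reader','cup','vial_teal','vial_green','timer','marker'):
    q=r.boxes_of(cam,l); print(cam,l,[(round(x['confidence'],2),np.round(x['position'],4).tolist()) for x in q[:2]])
  for l,z in(('white_disc',.064),('black_disc',.064),('key_top',.062)): print(cen(cam,l,z))
E
```

```text
scene white_disc [(0.61, [0.4693, -0.1299, 0.067]), (0.56, [0.4566, -0.03, 0.0563])]
scene black_disc [(0.88, [0.4169, 0.0014, 0.0586])]
scene port [(0.88, [0.4567, -0.0273, 0.0566])]
scene key_top [(0.67, [0.3658, -0.2311, 0.0174]), (0.48, [0.4663, -0.403, 0.0599])]
scene cover_edge [(0.97, [0.5158, -0.0417, 0.0976])]
scene cover_hinge [(0.81, [0.4595, -0.0294, 0.0559])]
scene reader [(0.8, [0.4613, -0.0333, 0.056])]
scene cup []
scene vial_teal []
scene vial_green [(0.54, [0.4338, -0.4534, 0.0415])]
scene timer [(0.56, [0.3485, -0.4158, 0.021])]
scene marker [(0.18, [0.5175, -0.0362, 0.1004])]
(0.5, 323, array([ 0.4771, -0.1286,  0.064 ]), (np.float64(247.8), np.float64(231.7)))
(0.66, 381, array([0.4191, 0.0016, 0.064 ]), (np.float64(226.4), np.float64(289.9)))
(0.53, 86, array([0.499 , 0.0409, 0.062 ]), (np.float64(181.3), np.float64(282.3)))
side white_disc [(0.53, [0.4797, -0.1342, 0.0626])]
side black_disc [(0.52, [0.4201, -0.0086, 0.0624]), (0.24, [0.3651, -0.2423, 0.0149])]
side port [(0.71, [0.4658, -0.0763, 0.0562])]
side key_top []
side cover_edge [(0.73, [0.5175, -0.0353, 0.0964]), (0.72, [0.3655, -0.2398, 0.0155])]
side cover_hinge [(0.77, [0.4713, -0.0805, 0.0548])]
side reader [(0.74, [0.4661, -0.0767, 0.0554])]
side cup [(0.86, [0.4191, -0.3586, 0.0623])]
side vial_teal [(0.84, [0.4583, -0.4209, 0.0393])]
side vial_green [(0.92, [0.4353, -0.4727, 0.0385]), (0.28, [0.4687, -0.0787, 0.0587])]
side timer [(0.83, [0.3542, -0.4379, 0.0197])]
side marker [(0.67, [0.3678, -0.2393, 0.0136])]
(0.77, 234, array([ 0.4789, -0.1329,  0.064 ]), (np.float64(294.2), np.float64(202.4)))
(0.55, 173, array([ 0.4192, -0.0041,  0.064 ]), (np.float64(251.4), np.float64(177.5)))
None
```

View pics/scene0.png

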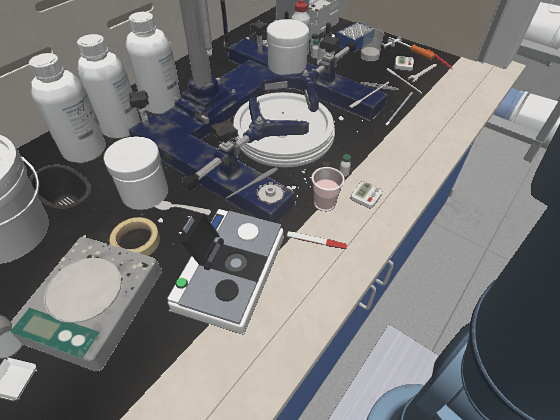

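View pics/side0.png

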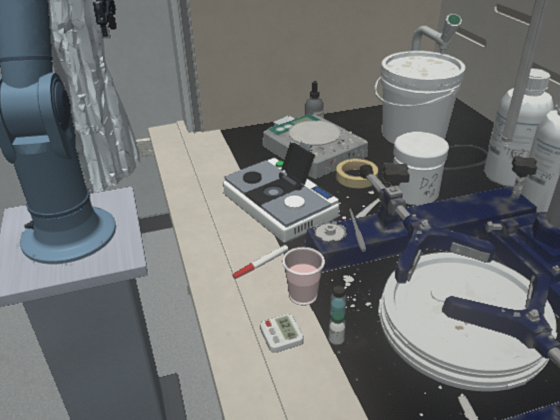

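The scene shows the white disc at px (248,232) to the right of the port at (235,263). The black disc is at (227,290), the green key at (181,283), and the cover is open. Next I work out the yaw and move over for a close look.

```bash
python3 - <<'E'
from h import *
s=r.sense(); print(s['clock'],s['position'],s['tool_rot'],s['finger_gap'])
print(onz('scene',235,263,.056),onz('side',273,190,.056), r.camera_model('wrist'))
E
python3 -m crank '[[0.3,-1,0,0],[0.3,-1,0,0],[0.3,-1,0,0],[0.3,-1,0,0],[0.3,-1,0,0],[0.3,-1,0,0],[0.3,-1,0,0],[0.3,-1,0,0],[0.3,-1,0,0],[0.3,-1,0,0],[0.3,-1,0,0],[0.3,-1,0,0]]' 0.65
python3 -m crank '[[0.3,-1,0,0],[0.3,-1,0,0],[0.3,-1,0,0],[0.3,-1,0,0],[0.3,-1,0,0],[0.3,-1,0,0],[0.3,-1,0,0],[0.3,-1,0,0],[0.3,-1,0,0],[0.3,-1,0,0],[0.3,-0.5,0,0],[0,0,0,0]]'
```

```text
1.6 [0.16883433 0.62767833 0.2312791 ] [ 9.95055883e-07  1.30984507e-01  9.91384415e-01 -1.09027266e-05] 0.08537016648568305
[ 0.45032258 -0.05710563  0.056     ] [ 0.45404708 -0.05926303  0.056     ] {'fx': 325.19226210127806, 'fy': 325.19226210127806, 'cx': 276.8562991293949, 'cy': 206.36955805914351, 'extrinsics': array([[ 2.60258798e-01,  9.65538556e-01, -8.09390772e-04,
        -6.49656619e-01],
       [-9.24299365e-01,  2.48900315e-01, -2.89342905e-01,
         3.79396494e-02],
       [-2.79170273e-01,  7.60521562e-02,  9.57225171e-01,
        -3.81087865e-01],
       [ 0.00000000e+00,  0.00000000e+00,  0.00000000e+00,
         1.00000000e+00]])}
clock: 2.8
position: [0.2772, 0.2665, 0.2315]
tool_rot: [0.0, 0.131, 0.991, 0.0]
ft_force: [-0.0, -0.5, 0.5]
finger_gap: 0.0299
gripper_force: 0.0
clock: 4.0
position: [0.3769, -0.0496, 0.2319]
tool_rot: [0.001, 0.134, 0.991, 0.0]
ft_force: [0.9, 0.1, 0.7]
finger_gap: 0.0296
gripper_force: 0.0
```

```bash
python3 - <<'E'
from h import *
snap('wrist','w1')
print(r.sense()['joint_positions'])
for l,z in(('white_disc',.064),('black_disc',.064),('port',.05),('key_top',.062),('cover_edge',.1)): print(l,cen('wrist',l,z),[(round(x['confidence'],2),np.round(x['position'],4).tolist()) for x in r.boxes_of('wrist',l)[:2]])
E
```

```text
[-0.848119   -0.29007297  0.76429885  2.2247324   0.21880666  1.13775918
  1.10681334]
white_disc (0.54, 105, array([ 0.4819, -0.1087,  0.064 ]), (np.float64(248.5), np.float64(290.7))) [(0.65, [0.4845, -0.109, 0.062])]
black_disc (0.89, 1393, array([0.4164, 0.0036, 0.064 ]), (np.float64(335.0), np.float64(212.4))) [(0.71, [0.4183, 0.0026, 0.0645])]
port (0.8, 22497, array([ 0.447 , -0.0425,  0.05  ]), (np.float64(297.5), np.float64(244.6))) [(0.55, [0.4415, -0.0522, 0.0525])]
key_top (0.7, 208, array([0.4963, 0.0435, 0.062 ]), (np.float64(382.4), np.float64(268.1))) [(0.69, [0.501, 0.0406, 0.0584]), (0.54, [0.4322, -0.4535, 0.0424])]
cover_edge (0.8, 1387, array([ 0.5134, -0.0566,  0.1   ]), (np.float64(302.3), np.float64(322.0))) [(0.84, [0.5208, -0.0633, 0.088])]
```

View pics/w1.png

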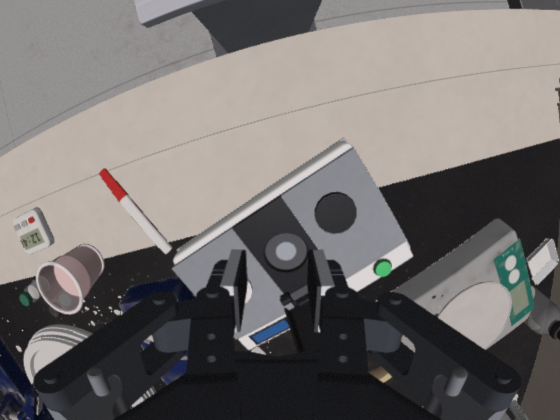

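The port ring is at (287,251), the black disc at (335,212), the key at (383,268), and the white disc is mostly hidden behind the left finger. I turn the tool so the two tips straddle the push line and move behind the white disc.

```bash
python3 -m crank '[[0.4,-0.5,-0.1,-7.9],[0.4,-0.5,-0.1,-7.9],[0.4,-0.5,-0.1,-7.9],[0.4,-0.5,-0.1,-7.9],[0.4,-0.5,-0.1,-7.9],[0.4,-0.6,-0.1,-7.9],[0.4,-0.6,-0.1,-7.9],[0,0,0,0]]'
python3 - <<'E'
from h import *
snap('wrist','w2')
print(r.sense()['joint_positions'])
for l,z in(('white_disc',.064),('black_disc',.064),('port',.05),('key_top',.062),('cover_edge',.1)): print(l,cen('wrist',l,z),[(round(x['confidence'],2),np.round(x['position'],4).tolist()) for x in r.boxes_of('wrist',l)[:2]])
E
```

```text
clock: 5.35
position: [0.4607, -0.1607, 0.2103]
tool_rot: [0.001, 0.578, 0.816, -0.002]
ft_force: [-0.2, -0.2, -0.5]
finger_gap: 0.0297
gripper_force: 0.0
[-0.6814859   0.1243881   1.00206913  2.03767727 -0.11847775  1.04050264
  0.71974254]
white_disc (0.79, 1785, array([ 0.4759, -0.1255,  0.064 ]), (np.float64(306.6), np.float64(164.7))) [(0.73, [0.4768, -0.1283, 0.0642])]
black_disc (0.83, 1478, array([0.419 , 0.0005, 0.064 ]), (np.float64(294.4), np.float64(14.9))) [(0.72, [0.4222, -0.0055, 0.0673])]
port (0.93, 34366, array([ 0.4794, -0.0627,  0.05  ]), (np.float64(331.4), np.float64(102.9))) [(0.89, [0.4795, -0.0653, 0.0572])]
key_top (0.52, 294, array([0.4982, 0.0444, 0.062 ]), (np.float64(389.5), np.float64(8.2))) [(0.7, [0.5018, 0.0412, 0.0602])]
cover_edge (0.93, 7415, array([ 0.5207, -0.0313,  0.1   ]), (np.float64(401.0), np.float64(85.3))) [(0.69, [0.5191, -0.0366, 0.1037])]
```

View pics/w2.png

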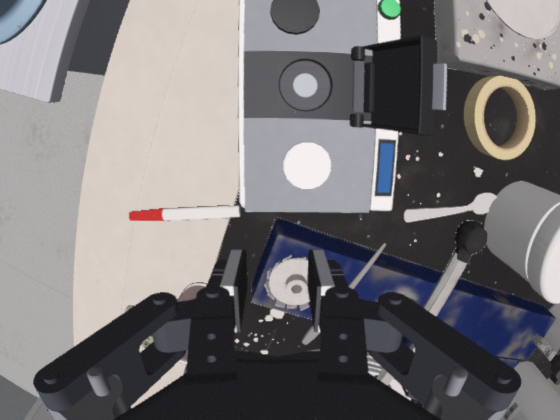

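The view is clear: white disc at (307,165), port ring at (305,85), black disc at (295,10), cover at (400,85), key at (390,8). Now I refine the numbers.

```bash
python3 - <<'E'
from h import *
im=cv2.imread('pics/w2.png'); g=cv2.cvtColor(im,6)
def circ(u,v,rad,lo,hi):
    c=cv2.HoughCircles(cv2.resize(g[v-45:v+45,u-45:u+45],None,fx=4,fy=4,interpolation=cv2.INTER_CUBIC),cv2.HOUGH_GRADIENT,1.5,200,param1=80,param2=20,minRadius=lo*4,maxRadius=hi*4)
    return None if c is None else (c[0,0,:2]/4+[u-45,v-45],c[0,0,2]/4)
P=circ(305,85,0,22,32);W=circ(307,165,0,18,28);print(P,W)
p=onz('wrist',*P[0],.056);w=onz('wrist',*W[0],.064);k=np.array([.4985,.0435,.062])
k=onz('wrist',389.5,8.2,.062)
print(p,w,k)
yk=np.degrees(np.arctan2(*(k-p)[1::-1]))-np.degrees(np.arctan2(80,78.5))
a=onz('wrist',240,60,.056);b=onz('wrist',244,205,.056);print('yaw key',yk,'edge',np.degrees(np.arctan2(*(a-b)[1::-1]))-90, np.linalg.norm(k-p))
d=(p-w)[:2];print('push dir',np.degrees(np.arctan2(d[1],d[0])),np.linalg.norm(d))
d/=np.linalg.norm(d);print('start(40 behind)',w[:2]-.045*d,'end',p[:2]-.027*d,'tool',r.sense()['position'])
cc,rr=P;cv2.circle(im,tuple(int(x) for x in cc),int(rr),(0,0,255),1);cc,rr=W;cv2.circle(im,tuple(int(x) for x in cc),int(rr),(0,0,255),1)
cv2.imwrite('pics/w2c.png',cv2.resize(im[0:220,220:460],None,fx=2.5,fy=2.5))
E
```

```text
(array([304.4375,  84.8125]), np.float32(25.975)) (array([307.5625, 165.5625]), np.float32(23.5875))
[ 0.45031734 -0.05736409  0.056     ] [ 0.4778149 -0.1255076  0.064    ] [0.49851114 0.04373645 0.062     ]
yaw key 18.971033138705025 edge 20.365075560242957 0.11216043190729703
push dir 111.97527341351392 0.0734823332906349
start(40 behind) [ 0.49465419 -0.16723814] end [ 0.46042092 -0.08240242] tool [ 0.4597979  -0.15787485  0.21040659]
```

View pics/w2c.png

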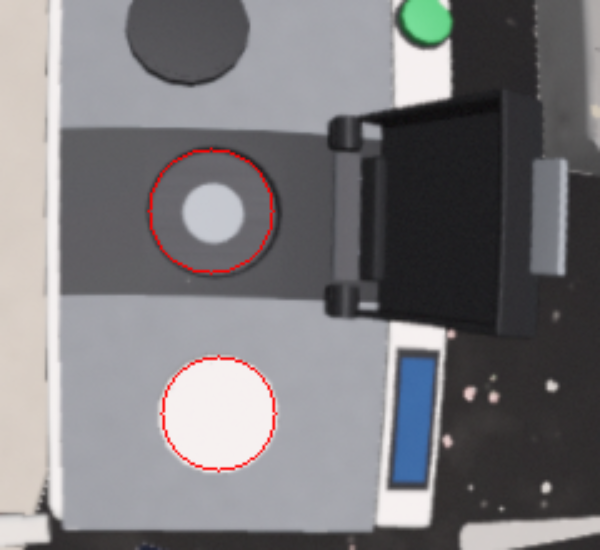

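```bash
python3 -m crank '[[0.6,-0.15,-0.8,1.3],[0.6,-0.15,-0.8,1.3],[0,0,-0.8,0],[0,0,-0.8,0],[0,0,-0.8,0],[0,0,-0.5,0],[0,0,0,0]]'
python3 -c "
from h import *
print(r.sense()['position'],r.sense()['ft_force'])"
```

```text
clock: 6.6
position: [0.494, -0.1666, 0.0734]
tool_rot: [-0.002, 0.557, 0.83, -0.001]
ft_force: [0.1, 0.0, 0.4]
finger_gap: 0.0302
gripper_force: 0.0
[ 0.49403777 -0.16661095  0.07337469] [0.06296495 0.04779808 0.40647647]
```

```bash
python3 -m crank '[[0,0,-0.2,0],[0,0,-0.2,0],[0,0,0,0]]' | head -4; for i in 1 2 3; do python3 -m crank '[[0,0,-0.05,0],[0,0,0,0]]' | grep -E "position|ft_force"; done
python3 - <<'E'
from h import *
snap('wrist','w3'); im=cv2.imread('pics/w3.png'); cv2.imwrite('pics/w3c.png',cv2.resize(im[100:330,180:380],None,fx=2.5,fy=2.5))
E
```

```text
clock: 6.9
position: [0.496, -0.1672, 0.0634]
tool_rot: [0.0, 0.557, 0.83, 0.0]
ft_force: [-0.5, -0.2, -0.3]
position: [0.4961, -0.1673, 0.0621]
ft_force: [-0.5, 0.1, 1.1]
position: [0.4959, -0.1673, 0.0603]
ft_force: [0.0, 0.4, -0.5]
position: [0.4957, -0.1672, 0.0586]
ft_force: [0.0, 0.2, -0.8]
```

View pics/w3c.png

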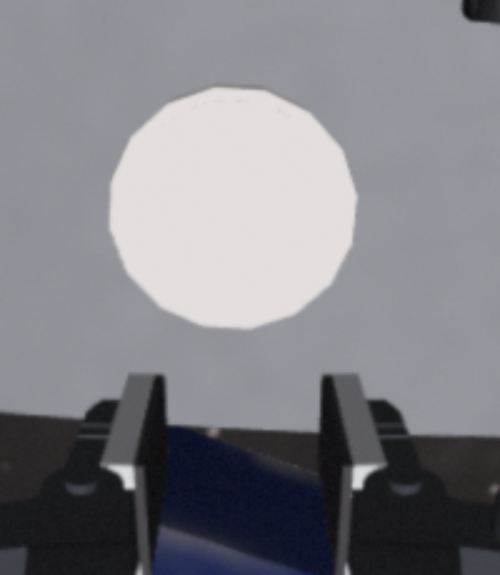

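The disc lies centred ahead of the two tips, about 2 mm off to the left, with clear air between. I push gently.

```bash
python3 -m crank '[[-0.063,0.154,0,0],[-0.063,0.154,0,0],[-0.063,0.154,0,0],[-0.063,0.154,0,0],[-0.063,0.154,0,0],[-0.063,0.154,0,0],[-0.063,0.154,0,0],[-0.063,0.154,0,0],[-0.063,0.154,0,0],[-0.063,0.154,0,0],[-0.063,0.154,0,0],[0,0,0,0]]'
python3 - <<'E'
from h import *
s=r.sense();snap('wrist','w4'); print(cen('wrist','white_disc',.064),s['position'])
im=cv2.imread('pics/w4.png'); cv2.imwrite('pics/w4c.png',cv2.resize(im[60:300,160:400],None,fx=2.2,fy=2.2))
E
```

```text
clock: 8.75
position: [0.4747, -0.1156, 0.0586]
tool_rot: [-0.0, 0.557, 0.831, 0.0]
ft_force: [-0.9, -0.3, 0.4]
finger_gap: 0.0297
gripper_force: 0.0
(0.56, 7063, array([ 0.4643, -0.0899,  0.064 ]), (np.float64(276.8), np.float64(212.9))) [ 0.47471145 -0.11555357  0.05863727]
```

View pics/w4c.png

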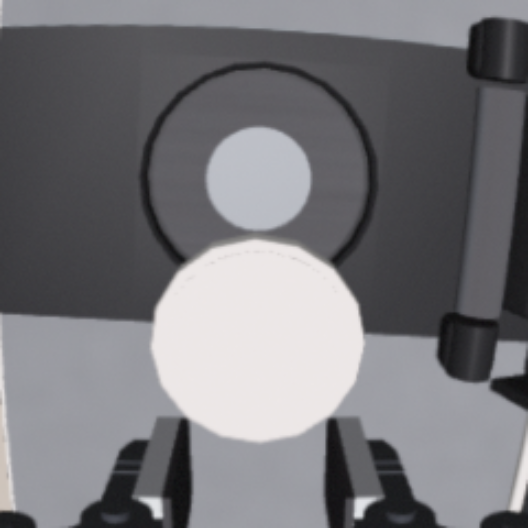

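The disc sits against both tips at (277,213), with the port centred straight ahead at about (277.5,142).

```bash
python3 - <<'E'
from h import *
im=cv2.imread('pics/w4.png');g=cv2.cvtColor(im,6)
s=cv2.resize(g[75:205,200:360],None,fx=4,fy=4,interpolation=cv2.INTER_CUBIC)
c=cv2.HoughCircles(s,3,1.5,300,param1=80,param2=20,minRadius=46*4,maxRadius=58*4);print(c)
u,v=c[0,0,:2]/4+[200,75]
p=onz('wrist',u,v,.056);w=onz('wrist',276.8,212.9,.064);print(u,v,p,w,'remaining',p-w)
print(onz('wrist',277.8,141.5,.056))
E
```

```text
[[[309.75 263.25 200.35]]]
277.4375 140.8125 [ 0.45260085 -0.06064732  0.056     ] [ 0.46425015 -0.08989086  0.064     ] remaining [-0.0116493   0.02924354 -0.008     ]
[ 0.45287048 -0.06087521  0.056     ]
```

```bash
python3 -m crank '[[-0.049,0.124,0,0],[-0.049,0.124,0,0],[-0.049,0.124,0,0],[-0.049,0.124,0,0],[-0.049,0.124,0,0],[-0.049,0.124,0,0],[-0.025,0.062,0,0],[-0.025,0.062,0,0],[-0.025,0.062,0,0],[-0.025,0.062,0,0],[0,0,0,0]]'
python3 - <<'E'
from h import *
s=r.sense();snap('wrist','w5'); print(cen('wrist','white_disc',.058),s['position'])
im=cv2.imread('pics/w5.png'); cv2.imwrite('pics/w5c.png',cv2.resize(im[60:300,160:400],None,fx=2.2,fy=2.2))
E
```

```text
clock: 9.95
position: [0.4629, -0.0863, 0.0586]
tool_rot: [-0.0, 0.557, 0.83, -0.0]
ft_force: [-0.2, 0.3, -0.2]
finger_gap: 0.0297
gripper_force: 0.0
(0.66, 6819, array([ 0.4531, -0.0622,  0.058 ]), (np.float64(276.8), np.float64(213.4))) [ 0.46286507 -0.0863157   0.05861907]
```

View pics/w5c.png

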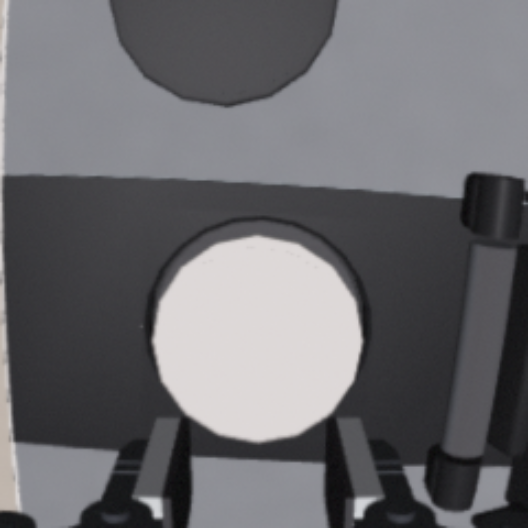

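The disc is in line and nearly over the port, not yet dropped. I nudge it further.

```bash
python3 -m crank '[[-0.02,0.05,0,0],[-0.02,0.05,0,0],[-0.02,0.05,0,0],[0,0,0,0]]'
python3 - <<'E'
from h import *
s=r.sense();snap('wrist','w6'); print(cen('wrist','white_disc',.058),s['position'])
im=cv2.imread('pics/w6.png'); cv2.imwrite('pics/w6c.png',cv2.resize(im[60:300,160:400],None,fx=2.2,fy=2.2))
E
```

```text
clock: 10.45
position: [0.4613, -0.0819, 0.0587]
tool_rot: [-0.0, 0.557, 0.83, 0.0]
ft_force: [-0.7, 0.4, -0.0]
finger_gap: 0.0297
gripper_force: 0.0
(0.87, 6319, array([ 0.4523, -0.0598,  0.058 ]), (np.float64(276.9), np.float64(218.0))) [ 0.46126576 -0.08190568  0.05870172]
```

View pics/w6c.png

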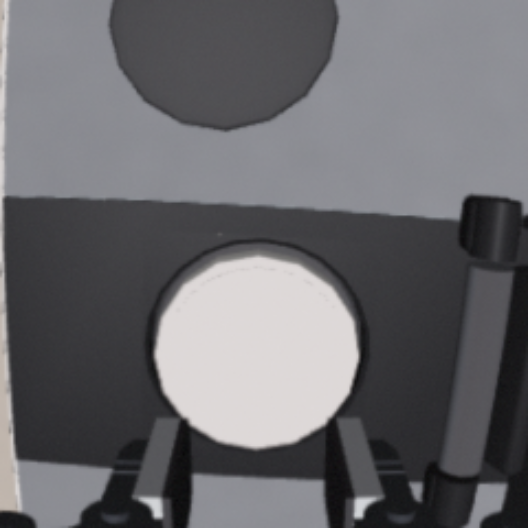

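The disc has dropped: its apparent size has shrunk and it is concentric with the port ring. I retreat upward, close the fingers, and check the disc and cover from above.

```bash
python3 -m crank '[[0.1,-0.25,0.3,0],[0,0,0.9,0],[0,0,1,0],[0,0,1,0],[0,0,1,0],[0,0,0,0]]' 
python3 -m crank '[[0,0,0,0]]' 1 | head -2
python3 - <<'E'
from h import *
from scipy.optimize import brentq
s=r.sense();im=snap('wrist','w7')
for l,z in(('white_disc',.058),('black_disc',.064),('key_top',.062),('cover_edge',.13)): print(l,cen('wrist',l,z))
g=cv2.cvtColor(im,cv2.COLOR_RGB2GRAY)
m=(r.silhouettes('wrist','white_disc')[0]['pixels']).astype(np.uint8); c=max(cv2.findContours(m,0,1)[0],key=len);e=cv2.fitEllipse(c);print(e,onz('wrist',*e[0],.058))
cv2.imwrite('pics/w7.png',im[:,:,::-1])
p=np.array([.4523,-.0600]);
for yaw in(19.5,):
  Y=np.radians(yaw);X=np.array([np.cos(Y),np.sin(Y)])
  for th in(1.9,2.0,2.1): 
    q=p+X*(.047-.091*np.cos(th)+.007*np.sin(th)); print(th,proj('wrist',np.array([*q,.062+.091*np.sin(th)+.007*np.cos(th)])))
print('reader frame tool',s['position'],X@(s['position'][:2]-p))
E
```

```text
clock: 11.15
position: [0.4682, -0.0913, 0.1891]
tool_rot: [0.003, 0.558, 0.83, 0.003]
ft_force: [0.5, 0.3, 0.3]
finger_gap: 0.0298
gripper_force: 0.0
clock: 11.25
position: [0.4651, -0.0901, 0.1857]
white_disc (0.96, 2028, array([ 0.4501, -0.0605,  0.058 ]), (np.float64(275.5), np.float64(160.2)))
black_disc (0.89, 2193, array([4.18e-01, 3.00e-04, 6.40e-02]), (np.float64(267.4), np.float64(77.7)))
key_top (0.68, 374, array([0.4969, 0.0395, 0.062 ]), (np.float64(374.6), np.float64(74.0)))
cover_edge (0.91, 8605, array([ 0.5088, -0.0354,  0.13  ]), (np.float64(375.3), np.float64(177.3)))
((275.5561828613281, 160.23956298828125), (49.161983489990234, 50.81713104248047), 25.825664520263672) [ 0.44995412 -0.06057936  0.058     ]
1.9 (np.float64(413.96820006465657), np.float64(191.74714830776915))
2.0 (np.float64(422.94753951260384), np.float64(190.92512316161606))
2.1 (np.float64(430.2477856591685), np.float64(189.81548400013978))
reader frame tool [ 0.46514143 -0.0901202   0.18569011] 0.0020505384300636195
```

View pics/w7.png

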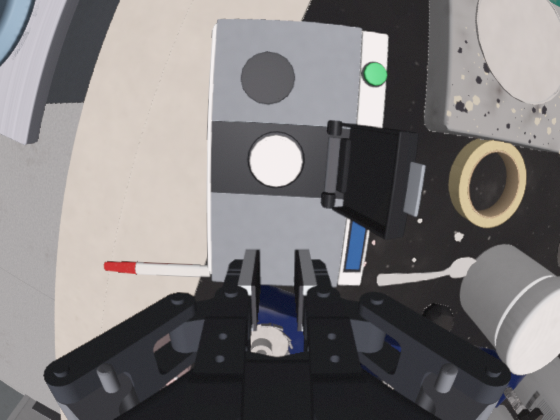

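The white disc sits concentric in the port at (275,160), the black disc is untouched at (267,78), and the cover's tab ends near (422,188), so the cover angle is about 2.0. I go over and behind the cover and lower the closed tips.

```bash
python3 -m crank '[[0,0,0.2,0],[0.87,0.6,0,0],[0.87,0.6,0,0],[0.87,0.6,0,0],[0.87,0.6,0,0],[0,0,0,0],[0,0,-0.7,0],[0,0,-0.7,0],[0,0,-0.7,0],[0,0,-0.4,0],[0,0,0,0]]' 1
python3 - <<'E'
from h import *
p=np.array([.451,-.060]);Y=np.radians(19.5);X=np.array([np.cos(Y),np.sin(Y)]);N=np.array([-X[1],X[0]])
s=r.sense()['position'];print('reader',X@(s[:2]-p),N@(s[:2]-p),s[2])
snap('side','s2');im=cv2.imread('pics/s2.png');cv2.imwrite('pics/s2c.png',cv2.resize(im[60:260,200:400],None,fx=3,fy=3))
for th in(2,1.57,1.2,.9,.6,.3,.1,0):
  F=np.array([47-70*np.cos(th)+14*np.sin(th)+14,62+70*np.sin(th)+14*np.cos(th)]);print(th,F.round(),(p+X*F[0]/1000).round(4))
E
```

```text
clock: 12.65
position: [0.5669, -0.0179, 0.1141]
tool_rot: [-0.002, 0.558, 0.83, -0.001]
ft_force: [-0.4, 0.2, -0.2]
finger_gap: 0.0006
gripper_force: 0.0
reader 0.12330445132080498 0.000992447673397276 0.11410038549531008
2 [103. 120.] [ 0.548  -0.0257]
1.57 [ 75. 132.] [ 0.5216 -0.035 ]
1.2 [ 49. 132.] [ 0.4969 -0.0437]
0.9 [ 28. 126.] [ 0.4778 -0.0505]
0.6 [ 11. 113.] [ 0.4615 -0.0563]
0.3 [-2. 96.] [ 0.4494 -0.0606]
0.1 [-7. 83.] [ 0.4442 -0.0624]
0 [-9. 76.] [ 0.4425 -0.063 ]
```

View pics/s2c.png

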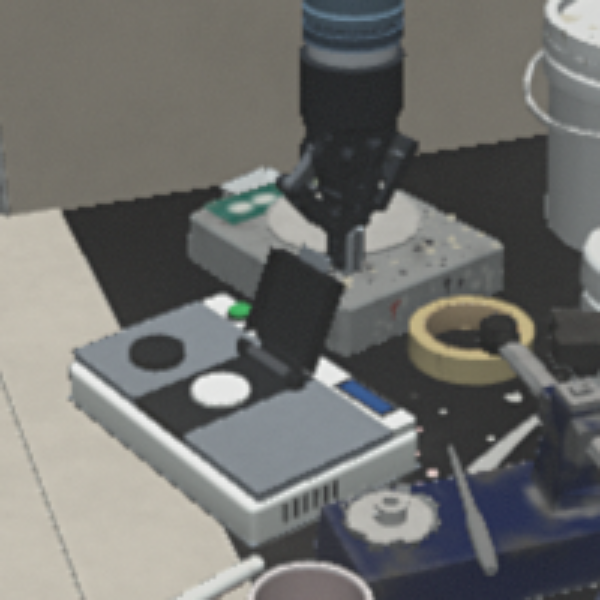

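The closed tips stand behind the open cover, with the white disc seated. I sweep the cover over toward shut.

```bash
python3 -m crank '[[-0.302,-0.107,0.067,0],[-0.302,-0.107,0.067,0],[-0.302,-0.107,0.067,0],[-0.302,-0.107,0.067,0],[-0.302,-0.107,0.067,0],[-0.272,-0.096,0.044,0],[-0.272,-0.096,0.044,0],[-0.272,-0.096,0.044,0]]'
python3 -m crank '[[-0.33,-0.117,-0.083,0],[-0.33,-0.117,-0.083,0],[-0.267,-0.095,-0.217,0],[-0.267,-0.095,-0.217,0],[0,0,0,0]]'
python3 - <<'E'
from h import *
p=np.array([.451,-.060]);Y=np.radians(19.5);X=np.array([np.cos(Y),np.sin(Y)]);N=np.array([-X[1],X[0]])
s=r.sense()['position'];print('reader',X@(s[:2]-p),N@(s[:2]-p),s[2])
snap('side','s3');im=cv2.imread('pics/s3.png');cv2.imwrite('pics/s3c.png',cv2.resize(im[100:230,200:360],None,fx=3.5,fy=3.5))
E
```

```text
clock: 13.5
position: [0.4978, -0.0426, 0.1295]
tool_rot: [-0.0, 0.557, 0.83, -0.0]
ft_force: [1.0, 1.0, 0.6]
finger_gap: 0.0001
gripper_force: 0.4
clock: 14.0
position: [0.4603, -0.0557, 0.1103]
tool_rot: [-0.002, 0.558, 0.83, -0.001]
ft_force: [-0.6, -0.5, 0.2]
finger_gap: 0.0001
gripper_force: 0.0
reader 0.010165313850019543 0.0009122871555222534 0.11026143559352375
```

View pics/s3c.png

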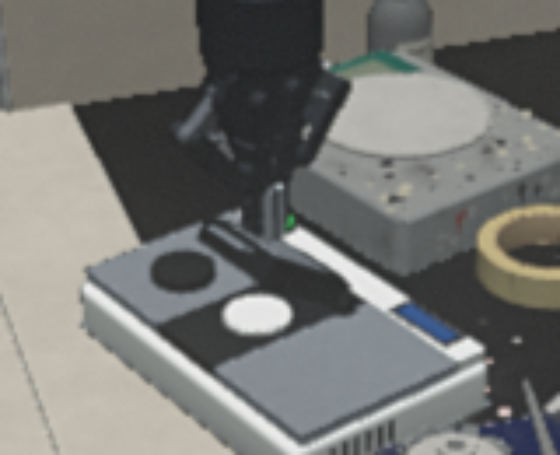

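I have now viewed 12 pictures, over the limit of 10, so I'll view no more and work from numbers alone. The cover follows the tips and is leaning forward at about 0.6 rad. I carry on down.

```bash
python3 -m crank '[[-0.19,-0.067,-0.233,0],[-0.19,-0.067,-0.233,0],[-0.08,-0.028,-0.217,0],[-0.08,-0.028,-0.217,0],[-0.03,-0.01,-0.117,0],[-0.03,-0.01,-0.117,0],[0,0,0,0]]' | grep -E "clock|position|ft"
for i in 1 2; do python3 -m crank '[[0,0,-0.05,0],[0,0,0,0]]' | grep -E "position|ft_force"; done
```

```text
clock: 14.75
position: [0.4447, -0.0615, 0.0772]
ft_force: [-0.2, 0.3, -1.0]
position: [0.4456, -0.0614, 0.0763]
ft_force: [-0.5, 0.1, -0.0]
position: [0.4457, -0.0614, 0.0759]
ft_force: [-4.0, 0.9, 12.3]
```

The 12 N contact at z = 76 mm means the cover is shut. Next is the key, at about (0.498, 0.042).

```bash
python3 -m crank '[[0,0,0,0],[0,0,0.5,0],[0,0,0.5,0],[0.436,0.862,0,0],[0.436,0.862,0,0],[0.436,0.862,0,0],[0.436,0.862,0,0],[0,0,0,0]]' | grep -E "clock|position|ft"
python3 - <<'E'
from h import *
for cam in('wrist','scene','side'):
  r.capture(cam)
  print(cam,[(l,[(round(x['confidence'],2),np.round(x['position'],4).tolist()) for x in r.boxes_of(cam,l)[:2]]) for l in('key_top','cover_edge','white_disc','black_disc')], cen(cam,'cover_edge',.076))
p=np.array([.451,-.060]);Y=np.radians(19.5);X=np.array([np.cos(Y),np.sin(Y)]);N=np.array([-X[1],X[0]])
print('expected shut cover centre',p+X*.004)
E
```

```text
clock: 15.95
position: [0.5001, 0.0472, 0.1051]
ft_force: [0.0, 0.8, 0.0]
wrist [('key_top', [(0.66, [0.4997, 0.0427, 0.0643])]), ('cover_edge', [(0.86, [0.4292, -0.036, 0.0758])]), ('white_disc', []), ('black_disc', [(0.73, [0.4227, 0.0041, 0.0653])])] (0.57, 2273, array([ 0.4294, -0.0413,  0.076 ]), (np.float64(140.1), np.float64(307.1)))
scene [('key_top', [(0.38, [0.4975, 0.0398, 0.0603])]), ('cover_edge', [(0.89, [0.4514, -0.0577, 0.0768]), (0.61, [0.4555, -0.0334, 0.0568])]), ('white_disc', [(0.68, [0.4507, -0.0512, 0.0813])]), ('black_disc', [(0.86, [0.4182, -0.0028, 0.0593])])] (0.87, 1445, array([ 0.4527, -0.0552,  0.076 ]), (np.float64(232.7), np.float64(257.3)))
side [('key_top', [(0.45, [0.5, 0.0399, 0.0635])]), ('cover_edge', [(0.72, [0.4538, -0.0703, 0.0757])]), ('white_disc', []), ('black_disc', [(0.73, [0.4185, -0.0048, 0.0604]), (0.64, [0.4527, -0.0711, 0.0729])])] (0.89, 944, array([ 0.4561, -0.0697,  0.076 ]), (np.float64(275.1), np.float64(184.6)))
expected shut cover centre [ 0.45477057 -0.05866477]
```

```bash
python3 -m crank '[[-0.03,-0.16,-0.4,0],[0,0,-0.5,0],[0,0,-0.4,0],[0,0,0,0]]' | grep -E "clock|position|ft"
for i in 1 2 3 4 5 6; do python3 -m crank '[[0,0,-0.05,0],[0,0,0,0]]' | grep -E "position|ft_force"; done
```

```text
clock: 17.25
position: [0.4946, 0.0367, 0.0636]
ft_force: [0.5, -0.7, 0.3]
position: [0.497, 0.0371, 0.0644]
ft_force: [-0.3, -0.7, 0.4]
position: [0.4969, 0.0373, 0.063]
ft_force: [0.1, 0.8, 0.2]
position: [0.4971, 0.0373, 0.0615]
ft_force: [0.1, 0.4, 0.8]
position: [0.4971, 0.0373, 0.06]
ft_force: [0.3, 0.7, 3.3]
position: [0.4971, 0.0373, 0.0584]
ft_force: [0.4, 0.2, 3.5]
position: [0.4972, 0.0374, 0.058]
ft_force: [-2.6, 0.8, 13.0]
```

Force rose from 3.5 to 13 N at z = 58 mm, so the key is on its stop. I hold briefly, release, lift clear and verify.

```bash
python3 -m crank '[[0,0,0,0],[0,0,0,0],[0,0,0.3,0],[0,0,0.8,0],[0,0,0.9,0],[0,0,0.9,0],[0,0,0.9,0],[0,0,0,0],[0,0,0,0],[0,0,0,0]]' | grep -E "clock|position|ft"
python3 - <<'E'
from h import *
for cam in('wrist','scene','side'):
  r.capture(cam)
  print(cam,[(l,[(round(x['confidence'],2),np.round(x['position'],4).tolist()) for x in r.boxes_of(cam,l)[:1]]) for l in('key_top','cover_edge','black_disc')])
print(r.sense()['ft_force']); print(r.close_job())
E
```

```text
clock: 19.45
position: [0.4953, 0.0372, 0.1695]
ft_force: [-0.6, 0.8, -0.2]
wrist [('key_top', [(0.79, [0.5022, 0.0417, 0.0601])]), ('cover_edge', [(0.63, [0.4449, -0.04, 0.0777])]), ('black_disc', [(0.68, [0.4206, 0.0044, 0.0674])])]
scene [('key_top', [(0.59, [0.4986, 0.0399, 0.064])]), ('cover_edge', [(0.97, [0.4498, -0.058, 0.0787])]), ('black_disc', [(0.72, [0.4205, -0.0021, 0.0605])])]
side [('key_top', [(0.52, [0.5, 0.0373, 0.0631])]), ('cover_edge', [(0.68, [0.4504, -0.0746, 0.0737])]), ('black_disc', [(0.56, [0.4174, -0.0044, 0.0608])])]
[-0.86471026 -0.39316151 -0.01381674]
the job is handed in; nothing more can be done
None
```

The job is handed in at about 20 s on the robot's clock, with no verdict returned: by the camera and force readings, the white disc is seated, the cover shut, the key pressed to its stop and released, and the black disc within the cameras' accuracy of where it lay, but I viewed 12 pictures, over the limit of 10.

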